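# Find the radius gauge that fits the tube

## Task

Find which of the three coloured radius gauges fits the white tube in the yellow front cradle: touch them gently to the tube until one sits down all round and does not rock. Seat that one near the middle of the tube with a light press, slide it along, still lightly pressed, up against the red collar and leave it sitting there upright. Any gauge that does not fit goes back upright in the tray; leave everything else where it is.

Things in the scene. Friction and masses are not known exactly. Their poses are not given: they have to be found in the camera images.
- rack: Fixed rack: dark steel base 270 x 170 x 14 mm with three parallel V cradles, each made of two V-notched end supports at y = -66 and +66 mm. Origin on the bench under the middle of the front cradle (yellow, nearest the robot); the two grey stock cradles lie 90 and 170 mm behind it along the rack's +x. The tubes lie along the rack's y.
- front_cradle (a point): Bottom line of the 90-degree V of the yellow front cradle, at its middle, 35 mm above the bench; axes as the rack's. A tube of outer radius R lying in the V has its axis 1.414 R and its crown 2.414 R above this point. The tube is rigid and chips if knocked: a light press of about 5 N is right, 35 N is too much. A gauge resting against the collar has its middle at y = +37 mm.
- tube_k: One of three look-alike white ceramic tubes, 150 mm long, clamped (fixed) in the three cradles, one each. Outer radii 17, 20 and 23 mm, in no stated order; which tube lies in which cradle changes. Each has a red collar, radius 7 mm larger than the tube, from y = +45 to +57 mm. Origin: mid-length, on the bottom line of the V (not on the tube's axis, whose height depends on the radius: 1.414 R above the origin); y along the tube, z up.
- tube_m: One of three look-alike white ceramic tubes, 150 mm long, clamped (fixed) in the three cradles, one each. Outer radii 17, 20 and 23 mm, in no stated order; which tube lies in which cradle changes. Each has a red collar, radius 7 mm larger than the tube, from y = +45 to +57 mm. Origin: mid-length, on the bottom line of the V (not on the tube's axis, whose height depends on the radius: 1.414 R above the origin); y along the tube, z up.
- tube_t: One of three look-alike white ceramic tubes, 150 mm long, clamped (fixed) in the three cradles, one each. Outer radii 17, 20 and 23 mm, in no stated order; which tube lies in which cradle changes. Each has a red collar, radius 7 mm larger than the tube, from y = +45 to +57 mm. Origin: mid-length, on the bottom line of the V (not on the tube's axis, whose height depends on the radius: 1.414 R above the origin); y along the tube, z up.
- tray: Fixed shallow grey tray 190 (x) x 300 (y) x 13 mm, walls and floor 5 mm thick, origin under its centre. The three coloured gauges stand in a row along its y at x = -40 mm; two grey metal convex gauges lie flat at x = +55 mm.
- gauge_blue: Blue concave radius gauge (a saddle), 130 g more or less, plastic, loose, standing upright on its two feet in the tray. 46 mm wide along its x, 16 mm thick along its y, 68.5 mm high. Origin between the feet at their underside. Below: an arch of radius 17 mm spanning 120 degrees, arch crown 8.5 mm above the origin. Above: a flat grip tab 26 mm wide (x), 16 mm thick (y), from 22.5 to 68.5 mm above the origin.
- gauge_blue_centre (a point): Centre of the blue gauge's arch, on its mid-thickness, 8.5 mm below the underside of its feet; axes as the gauge's. When the gauge fits and is seated it lies on the tube's axis; a gauge 3 mm too large sits with it 3 mm or more below the tube's axis on the crown and rocks, one too small stands on its two foot edges with it 5 mm or more above.
- gauge_orange: Orange concave radius gauge (a saddle), 130 g more or less, plastic, loose, standing upright on its two feet in the tray. 52 mm wide along its x, 16 mm thick along its y, 70.0 mm high. Origin between the feet at their underside. Below: an arch of radius 20 mm spanning 120 degrees, arch crown 10.0 mm above the origin. Above: a flat grip tab 26 mm wide (x), 16 mm thick (y), from 24.0 to 70.0 mm above the origin.
- gauge_orange_centre (a point): Centre of the orange gauge's arch, on its mid-thickness, 10.0 mm below the underside of its feet; axes as the gauge's. When the gauge fits and is seated it lies on the tube's axis; a gauge 3 mm too large sits with it 3 mm or more below the tube's axis on the crown and rocks, one too small stands on its two foot edges with it 5 mm or more above.
- gauge_green: Green concave radius gauge (a saddle), 130 g more or less, plastic, loose, standing upright on its two feet in the tray. 57 mm wide along its x, 16 mm thick along its y, 71.5 mm high. Origin between the feet at their underside. Below: an arch of radius 23 mm spanning 120 degrees, arch crown 11.5 mm above the origin. Above: a flat grip tab 26 mm wide (x), 16 mm thick (y), from 25.5 to 71.5 mm above the origin.
- gauge_green_centre (a point): Centre of the green gauge's arch, on its mid-thickness, 11.5 mm below the underside of its feet; axes as the gauge's. When the gauge fits and is seated it lies on the tube's axis; a gauge 3 mm too large sits with it 3 mm or more below the tube's axis on the crown and rocks, one too small stands on its two foot edges with it 5 mm or more above.
- convex_small: Loose aluminium convex gauge lying flat in the tray, round nose of radius 17 mm on a 24 x 50 mm stem, 12 mm thick; not needed, leave it.
- convex_large: Loose aluminium convex gauge lying flat in the tray, round nose of radius 22 mm on a 24 x 50 mm stem, 12 mm thick; not needed, leave it.
- flask: Conical glass flask, 84 mm wide, 125 mm high, loose bystander; leave it.
- amber: Amber bottle, 60 mm wide, 140 mm high, loose bystander; leave it.
- jar: White jar with red lid, 60 mm wide, 80 mm high, loose bystander; leave it.
- beaker: Glass beaker, 66 mm wide, 85 mm high, loose bystander; leave it.
- spatula: Flat metal scraper with wooden handle, 200 mm long, loose bystander; leave it.
Things that resemble listed ones, but are neither listed nor needed, are in the scene too. Several things have the shape of the gauge_blue; the one meant has the colours described above.

How it is judged (in metres and radians):
On the way, in this order (a step that is already met when the one before it is completed fails the run):
1. the fitting gauge is pressed lightly (over 1.5 N) and fully seated on the front tube, at least 15 mm short of the collar (((x of gauge_blue_centre in the frame of front_cradle between -0.0025 and 0.0025 m and z of gauge_blue_centre in the frame of front_cradle between 0.0215 and 0.0265 m and y of gauge_blue_centre in the frame of front_cradle between -0.05 and 0.022 m and (contact force between gauge_blue and tube_k above 1.5 N or contact force between gauge_blue and tube_m above 1.5 N or contact force between gauge_blue and tube_t above 1.5 N)) or (x of gauge_orange_centre in the frame of front_cradle between -0.0025 and 0.0025 m and z of gauge_orange_centre in the frame of front_cradle between 0.0258 and 0.0308 m and y of gauge_orange_centre in the frame of front_cradle between -0.05 and 0.022 m and (contact force between gauge_orange and tube_k above 1.5 N or contact force between gauge_orange and tube_m above 1.5 N or contact force between gauge_orange and tube_t above 1.5 N)) or (x of gauge_green_centre in the frame of front_cradle between -0.0025 and 0.0025 m and z of gauge_green_centre in the frame of front_cradle between 0.03 and 0.035 m and y of gauge_green_centre in the frame of front_cradle between -0.05 and 0.022 m and (contact force between gauge_green and tube_k above 1.5 N or contact force between gauge_green and tube_m above 1.5 N or contact force between gauge_green and tube_t above 1.5 N)))), for 0.2 s.
2. the gauge slides along the tube, still seated and pressed (over 0.5 N), through the stretch 5 to 14 mm before the collar (((x of gauge_blue_centre in the frame of front_cradle between -0.0025 and 0.0025 m and z of gauge_blue_centre in the frame of front_cradle between 0.0215 and 0.0265 m and y of gauge_blue_centre in the frame of front_cradle between 0.023 and 0.032 m and (contact force between gauge_blue and tube_k above 0.5 N or contact force between gauge_blue and tube_m above 0.5 N or contact force between gauge_blue and tube_t above 0.5 N)) or (x of gauge_orange_centre in the frame of front_cradle between -0.0025 and 0.0025 m and z of gauge_orange_centre in the frame of front_cradle between 0.0258 and 0.0308 m and y of gauge_orange_centre in the frame of front_cradle between 0.023 and 0.032 m and (contact force between gauge_orange and tube_k above 0.5 N or contact force between gauge_orange and tube_m above 0.5 N or contact force between gauge_orange and tube_t above 0.5 N)) or (x of gauge_green_centre in the frame of front_cradle between -0.0025 and 0.0025 m and z of gauge_green_centre in the frame of front_cradle between 0.03 and 0.035 m and y of gauge_green_centre in the frame of front_cradle between 0.023 and 0.032 m and (contact force between gauge_green and tube_k above 0.5 N or contact force between gauge_green and tube_m above 0.5 N or contact force between gauge_green and tube_t above 0.5 N)))), for 0.04 s.
At the end, for the whole second after the job is handed in: The gauge whose radius equals the front tube's sits on that tube, its arch centre within 2.5 mm of the tube's axis, its face within 3.5 mm of the collar, upright within 15 degrees, at rest and released; the two other coloured gauges stand upright (within 5 degrees) on the floor of the tray, at rest (((x of gauge_blue_centre in the frame of front_cradle between -0.0025 and 0.0025 m and z of gauge_blue_centre in the frame of front_cradle between 0.0215 and 0.0265 m and y of gauge_blue_centre in the frame of front_cradle between 0.0335 and 0.0385 m and angle between gauge_blue's own z axis and vertical below 0.26 rad and linear speed of gauge_blue below 0.02 m/s and angular speed of gauge_blue below 0.2 rad/s and (x of gauge_orange in the frame of tray between -0.085 and 0.085 m and y of gauge_orange in the frame of tray between -0.14 and 0.14 m and z of gauge_orange in the frame of tray between 0 and 0.009 m and angle between gauge_orange's own z axis and vertical below 0.09 rad and linear speed of gauge_orange below 0.02 m/s) and (x of gauge_green in the frame of tray between -0.085 and 0.085 m and y of gauge_green in the frame of tray between -0.14 and 0.14 m and z of gauge_green in the frame of tray between 0 and 0.009 m and angle between gauge_green's own z axis and vertical below 0.09 rad and linear speed of gauge_green below 0.02 m/s)) or (x of gauge_orange_centre in the frame of front_cradle between -0.0025 and 0.0025 m and z of gauge_orange_centre in the frame of front_cradle between 0.0258 and 0.0308 m and y of gauge_orange_centre in the frame of front_cradle between 0.0335 and 0.0385 m and angle between gauge_orange's own z axis and vertical below 0.26 rad and linear speed of gauge_orange below 0.02 m/s and angular speed of gauge_orange below 0.2 rad/s and (x of gauge_blue in the frame of tray between -0.085 and 0.085 m and y of gauge_blue in the frame of tray between -0.14 and 0.14 m and z of gauge_blue in the frame of tray between 0 and 0.009 m and angle between gauge_blue's own z axis and vertical below 0.09 rad and linear speed of gauge_blue below 0.02 m/s) and (x of gauge_green in the frame of tray between -0.085 and 0.085 m and y of gauge_green in the frame of tray between -0.14 and 0.14 m and z of gauge_green in the frame of tray between 0 and 0.009 m and angle between gauge_green's own z axis and vertical below 0.09 rad and linear speed of gauge_green below 0.02 m/s)) or (x of gauge_green_centre in the frame of front_cradle between -0.0025 and 0.0025 m and z of gauge_green_centre in the frame of front_cradle between 0.03 and 0.035 m and y of gauge_green_centre in the frame of front_cradle between 0.0335 and 0.0385 m and angle between gauge_green's own z axis and vertical below 0.26 rad and linear speed of gauge_green below 0.02 m/s and angular speed of gauge_green below 0.2 rad/s and (x of gauge_blue in the frame of tray between -0.085 and 0.085 m and y of gauge_blue in the frame of tray between -0.14 and 0.14 m and z of gauge_blue in the frame of tray between 0 and 0.009 m and angle between gauge_blue's own z axis and vertical below 0.09 rad and linear speed of gauge_blue below 0.02 m/s) and (x of gauge_orange in the frame of tray between -0.085 and 0.085 m and y of gauge_orange in the frame of tray between -0.14 and 0.14 m and z of gauge_orange in the frame of tray between 0 and 0.009 m and angle between gauge_orange's own z axis and vertical below 0.09 rad and linear speed of gauge_orange below 0.02 m/s)))); the robot touches nothing.
It fails at once if a gauge is forced against a tube with more than 35 N (contact force between any of gauge_blue, gauge_orange, gauge_green and tube_k above 35 N or contact force between any of gauge_blue, gauge_orange, gauge_green and tube_m above 35 N or contact force between any of gauge_blue, gauge_orange, gauge_green and tube_t above 35 N).
It fails at once if a bystander or a convex gauge is moved by more than 25 mm (distance of any of flask, amber, jar, beaker, spatula, convex_small, convex_large from where it was at the start of the episode above 0.025 m).
It also fails if it takes over 72 s, if anything falls off the work surface, if the arm or the gripper's body presses on something with over 40 N, if the wrist force passes 120 N, or if a joint passes its speed limit or range.

## Robot

A 6-joint arm with a two-finger parallel gripper is mounted at the origin on the work surface. World frame = base frame: x ahead of the robot, y to its left, z up, the work surface at z = 0. Lengths are in mm, angles in rad, forces in N, time in s.
With the tool pointing down it reaches from about 350 to 975 mm from the base axis. Payload 7.1 kg.
Tool frame: the origin (TCP) lies between the finger pads; the fingertips stand 19 mm ahead of it and the grasp point (between the pads) is the TCP; z points along the fingers, y is the direction in which the jaws open and shut (so a half turn about z gives the same grasp; the last joint's range is limited). The gripper opens to 88 mm and grips with 3 to 60 N. Pads are 20 mm wide; open, the fingers measure 115 mm over their backs; the gripper's body (75 mm by 178 mm) begins 61 mm behind the grasp point.
Start: joints at [1.282, 0.423, 1.63, -0, 1.089, -0.019], TCP at [166.555, 602.382, 241.675] pointing down, gripper open.
Joint ranges: [-3, 3], [-0.9, 2.11], [0.09, 2.58], [-1.31, 4.45], [0.11, 2.69], [-2.54, 2.54]. Speed limits (rad/s): [2.39, 2.39, 3.01, 3.14, 3.14, 3.14].

## Interface

Orientations are given as a 3x3 rotation matrix whose columns are the frame's x, y, z axes.
In Python, from plant import arm gives the robot as it stands.
- The arm moves only by the tool servo_tool, never from a script. Its argument "targets" is a list of rows, each a list of 7 numbers: the shift along the tool's x, y, z in mm, then the turn, a rotation vector about the tool's x, y, z in rad, then the finger opening in mm, from 0 to 87.8. In form: [[dx, dy, dz, wx, wy, wz, grip], ...]. A call has 1 to 12 rows; each row shifts and turns the commanded pose from where the row before left it, along the tool's axes as they then stand; what a row does not reach is not made up. A row lasts 1/8 s, in which the tool goes at most 62.5 mm and 10.7 degrees, less where a joint would pass 70% of its speed; a pose out of reach is approached as far as the arm can. A call is refused whole if a number of a shift passes 62.5 or a number of a turn 0.188, either way. A call with a gripper value outside its range is refused whole. The fingers move at their own pace and stop on an object; "force" is the grip in N (left out, the last holds). Time passes only in rows, so rows that do not move let the fingers close. It gives the time, the measured TCP pose, the force and the opening at its end, in the units of the state.
- arm.state(): the state, without advancing time (a new reading comes with each control period).
- arm.get_image(name): name is "scene" or "top" or "wrist"; returns a dict with "img" (420x560x3 uint8, red, green, blue), "depth" (420x560 float32, mm along the optical axis (not along the pixel's ray), 0 where there is no reading), "fx", "fy", "cx", "cy" (pixels), "rvec" (rotation vector, rad) and "tvec" (3), from world to camera coordinates, as OpenCV has them. Camera axes: x right, y down, z forward; pixel columns grow to the right and rows downward; lengths in mm; the calibration is good to about 2 mm. The wrist camera is an equidistant fisheye: a pixel r from the principal point sees the ray r / f radians off the axis. A picture is of the moment at which its call begins.
- arm.job_done(): hands the job in, once; it reports no verdict.
The state is a dict: "t": time; "joint_pos": joint angles; "joint_velocities": joint speeds; "effort": joint torques, N m; "position": TCP position; "tcp_rot": TCP orientation; "wrist_force": force on the tool from outside, world axes, zero at the start; "wrist_torque": the same for the moment, N m; "opening": finger opening in mm.
Only numpy, scipy, OpenCV 4.12 (cv2) and the standard library are available. Lean on these libraries where they do the work, as an engineer would, in place of code of your own. Each camera call takes 0.05 s, during which the arm holds its last target.

## Working session

There is one attempt and no reset: what is moved stays moved. The work goes in short steps, Python scripts to look and compute and a tool call to move; the robot and the scene stay as the last step left them, time stands still between calls to the robot, and variables do not carry over. Pictures are saved under pics/ and viewed, and the job is handed in when it is done.

Besides the shell and the picture viewer there is one more tool, called after "Request:" as name(argument=value, ...), one argument or row to a line, values as JSON. servo_tool: Moves the arm, as the interface text tells. Its arguments: {"type":"object","properties":{"targets":{"type":"array"},"force":{"type":"number"}},"required":["targets"]}

```bash
mkdir -p pics; ls
python3 - <<'E'
from plant import arm
import cv2,pickle
d={}
for n in ["scene","top","wrist"]:
    im=arm.get_image(n); d[n]=im
    cv2.imwrite(f"pics/{n}0.png",im["img"][:,:,::-1])
    print(n,im["fx"],im["cx"],im["cy"],im["rvec"],im["tvec"])
pickle.dump(d,open("d0.pkl","wb"))
s=arm.state();print(s["t"],s["position"],s["tcp_rot"],s["wrist_force"],s["opening"])
E
```

```text
pics
scene 513.3513497204241 269.93140531104336 213.13301235278323 [ 2.06067987  1.33901736 -0.55024743] [-171.31934115 -284.88524446 1734.06445999]
top 403.3694760116862 277.7347709360867 207.60964380945884 [ 2.17165585 -2.21251594  0.08607907] [ -28.5192119   513.15195301 1355.82118355]
wrist 325.19226210127806 285.10243514173465 210.50325467587862 [-2.3238003  -1.7681392  -0.23499004] [-623.63935095  -30.52206742  389.47221642]
0.15 [166.42951359 602.01508612 241.07387417] [[-9.63830396e-01  2.66516139e-01 -3.39786412e-04]
 [ 2.66516354e-01  9.63829714e-01 -1.14646014e-03]
 [ 2.19461097e-05 -1.19555177e-03 -9.99999285e-01]] [-0.02731903 -0.29146195  0.05254504] 88.05000030277617
```

View pics/scene0.png

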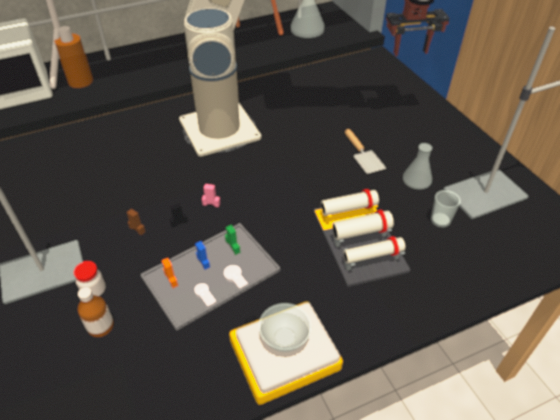

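View pics/top0.png

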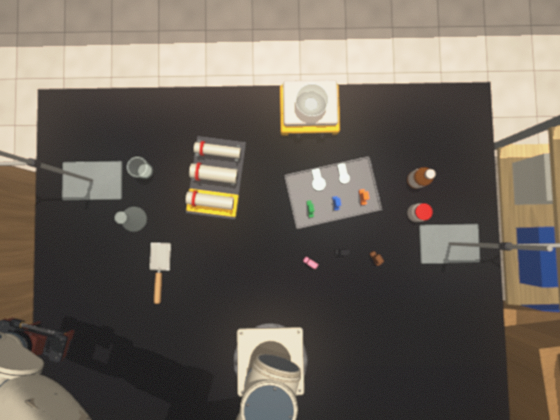

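View pics/wrist0.png

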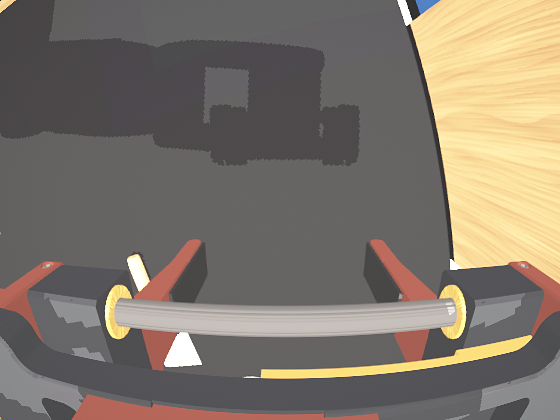

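The scene view shows gauges in the tray: orange (168,272), blue (202,254), green (232,238). The look-alikes outside the tray are brown (135,222), black (178,214) and pink (210,195). In the top view the gauges are at orange (364,197), blue (336,203), green (310,208), and the yellow cradle with the front tube is at (212,202). Next I'll measure from the depth images.

```bash
cat > h.py <<'E'
import numpy as np,cv2,pickle
def cloud(im):
    R=cv2.Rodrigues(np.array(im["rvec"],float))[0];t=np.array(im["tvec"],float)
    h,w=im["depth"].shape
    v,u=np.mgrid[:h,:w].astype(float)
    d=im["depth"].astype(float)
    P=np.stack([(u-im["cx"])/im["fx"]*d,(v-im["cy"])/im["fy"]*d,d],-1)
    W=(P-t)@R
    W[d<=0]=np.nan
    return W
def proj(im,X):
    R=cv2.Rodrigues(np.array(im["rvec"],float))[0]
    p=np.atleast_2d(X)@R.T+np.array(im["tvec"],float)
    return np.c_[im["fx"]*p[:,0]/p[:,2]+im["cx"],im["fy"]*p[:,1]/p[:,2]+im["cy"]]
E
python3 - <<'E'
from h import *
d=pickle.load(open("d0.pkl","rb"))
for n in ["top","scene"]:
    im=d[n];W=cloud(im);hsv=cv2.cvtColor(im["img"],cv2.COLOR_RGB2HSV)
    z=W[...,2]
    inb=(W[...,0]>250)&(W[...,0]<900)&(abs(W[...,1])<550)
    print(n,"table z",np.nanmedian(z[inb&(hsv[...,2]<60)]))
    for c,(lo,hi) in dict(green=(45,85),blue=(100,125),orange=(5,18),yellow=(20,34),red=(0,4)).items():
        m=inb&(hsv[...,0]>=lo)&(hsv[...,0]<=hi)&(hsv[...,1]>120)&(hsv[...,2]>60)&(z>4)
        k,lab,st,ce=cv2.connectedComponentsWithStats(m.astype(np.uint8))
        for i in range(1,k):
            if st[i,4]<12: continue
            P=W[lab==i];print(c,st[i,4],ce[i].round(),"med",np.nanmedian(P,0).round(1),"zmax",np.nanpercentile(P[:,2],95).round(1))
E
python3 - <<'E'
import sys;sys.path.insert(0,'.')
from h import *
d=pickle.load(open("d0.pkl","rb"))
a=cv2.resize(d["top"]["img"][125:230,175:255],None,fx=5,fy=5,interpolation=2)[:,:,::-1]
b=cv2.resize(d["top"]["img"][150:235,280:385],None,fx=5,fy=5,interpolation=2)[:,:,::-1]
cv2.imwrite("pics/c1.png",a);cv2.imwrite("pics/c2.png",b)
s=d["scene"]["img"]
cv2.imwrite("pics/c3.png",cv2.resize(s[175:285,310:415],None,fx=5,fy=5,interpolation=2)[:,:,::-1])
E
```

```text
top table z -0.36685104583233796
green 49 [310. 209.] med [ 505.1 -145.7   73. ] zmax 79.0
blue 65 [336. 202.] med [ 523.6 -232.    69.2] zmax 75.7
orange 12 [292. 126.] med [785.  -89.3  50.5] zmax 52.6
orange 191 [422. 177.] med [ 595.8 -502.5   96.2] zmax 110.3
orange 106 [363. 196.] med [ 542.  -323.6   52.1] zmax 77.1
orange 12 [194. 191.] med [567.6 234.7  69.4] zmax 81.1
orange 15 [194. 205.] med [523.  240.2  63.1] zmax 79.1
orange 92 [376. 258.] med [ 338.7 -360.4   59.3] zmax 71.6
orange 74 [158. 281.] med [273.1 368.4  16.6] zmax 22.5
yellow 414 [305. 125.] med [ 777.3 -131.6   48.8] zmax 53.8
yellow 519 [215. 204.] med [515.7 175.3  15.1] zmax 21.4
red 45 [201. 148.] med [710.2 210.4  76.6] zmax 85.2
red 53 [197. 171.] med [629.8 221.6  91.8] zmax 99.0
red 36 [193. 198.] med [543.9 235.7  85.9] zmax 91.0
red 214 [423. 211.] med [ 488.2 -510.7   79.9] zmax 83.9
scene table z 0.05821422149141237
green 200 [232. 238.] med [ 518.7 -146.8   49.9] zmax 77.4
blue 200 [202. 254.] med [ 536.7 -234.3   49.4] zmax 75.4
orange 70 [356. 143.] med [275.7 366.8  16.4] zmax 22.2
orange 19 [369. 207.] med [569.1 231.7  54.7] zmax 66.0
orange 239 [135. 222.] med [ 345.  -362.7   38.2] zmax 69.5
orange 241 [169. 272.] med [ 556.6 -324.9   46. ] zmax 76.7
orange 524 [ 92. 309.] med [ 618.7 -512.    95.2] zmax 114.8
orange 58 [102. 333.] med [ 629.1 -512.6    9.5] zmax 15.9
yellow 563 [341. 216.] med [540.3 158.2  16.3] zmax 52.2
yellow 456 [241. 358.] med [ 837.7 -246.7   47.9] zmax 60.7
red 65 [369. 198.] med [560.6 234.3  84. ] zmax 91.6
red 98 [383. 221.] med [654.2 220.4  88.1] zmax 98.1
red 89 [394. 246.] med [728.7 209.5  75.6] zmax 83.6
red 362 [ 85. 271.] med [ 493.1 -510.8   79.7] zmax 82.9
```

View pics/c1.png

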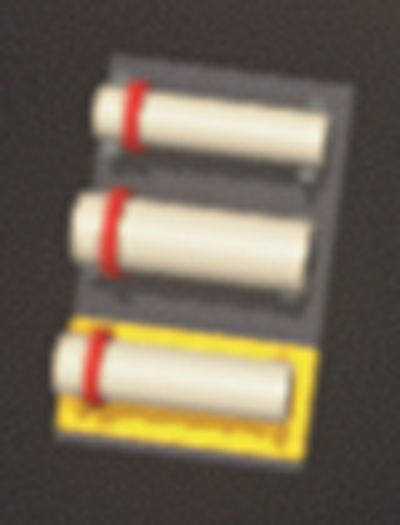

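View pics/c2.png

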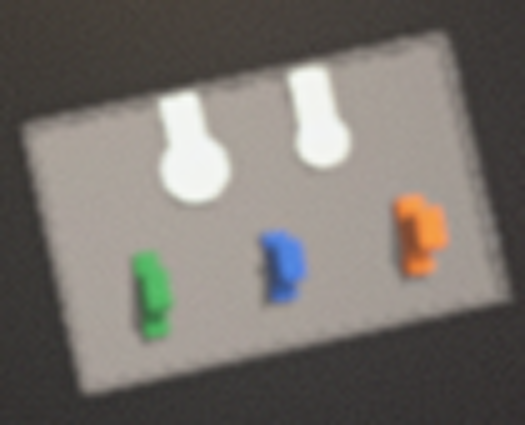

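View pics/c3.png

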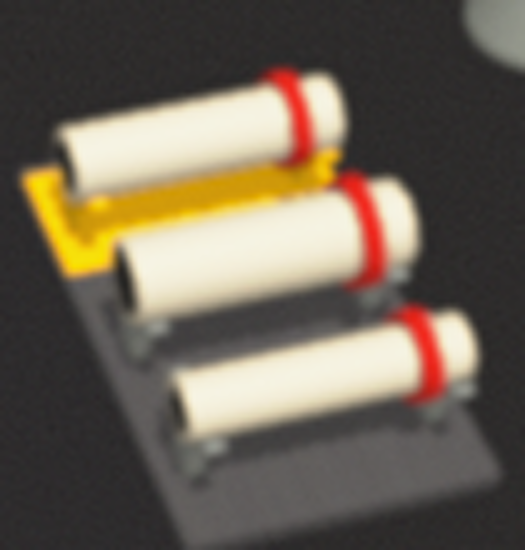

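Collar-top heights of 91, 98.5 and 84 mm match R = 20, 23 and 17 (expected 90.3, 97.5 and 83). So the front tube looks like R20, which is the orange gauge. I'll refine the poses.

Run:
```python
from h import *
from scipy.optimize import least_squares
d=pickle.load(open("d0.pkl","rb"))
for n in ["top","scene"]:
    im=d[n];W=cloud(im);hsv=cv2.cvtColor(im["img"],cv2.COLOR_RGB2HSV)
    # tubes: white-ish pts
    for nm,c,rng in [("front",(530,175),(17,20,23)),("mid",(617,163),(17,20,23)),("back",(697,148),(17,20,23))]:
        m=(abs(W[...,0]-c[0]-(0))<45)&(abs(W[...,1]-c[1])<65)&(W[...,2]>62)&(hsv[...,1]<80)&(hsv[...,2]>120)
        m=cv2.erode(m.astype(np.uint8),np.ones((2,2)))>0
        P=W[m]
        def f(p,R):  # axis pt (x0,z0) at y=c1, slope
            y=P[:,1]-c[1]; dd=np.array([p[2],1,0]);dd/=np.linalg.norm(dd)
            v=P-np.array([p[0],c[1],p[1]]); v=v-np.outer(v@dd,dd)
            return np.linalg.norm(v,axis=1)-R
        for R in rng:
            r=least_squares(lambda p:f(p,R),[c[0],35+1.414*R,0.15],loss="soft_l1")
            rf=least_squares(lambda p:f([p[0],35+1.414*R,p[1]],R),[c[0],0.15],loss="soft_l1")
            print(n,nm,len(P),R,r.x.round(3),"zdev",round(r.x[1]-35-1.414*R,2),"cost",round(r.cost,1),"fixz",rf.x.round(3),round(rf.cost,1))
    for c,(lo,hi),h in [("green",(45,85),71.5),("blue",(100,125),68.5),("orange",(5,18),70)]:
        m=(hsv[...,0]>=lo)&(hsv[...,0]<=hi)&(hsv[...,1]>120)&(W[...,2]>15)&(W[...,0]>450)&(W[...,0]<620)&(W[...,1]<-100)&(W[...,1]>-360)
        P=W[m];print(n,c,"top pts",np.median(P[P[:,2]>60],0).round(1),(P[:,2]>60).sum(), "range",np.percentile(P,[3,97],axis=0).round(0).tolist())
```

```text
top front 356 17 [5.36324e+02 6.62290e+01 1.46000e-01] zdev 7.19 cost 474.8 fixz [5.33895e+02 1.41000e-01] 1794.6
top front 356 20 [5.37236e+02 6.27640e+01 1.44000e-01] zdev -0.52 cost 484.7 fixz [5.37465e+02 1.43000e-01] 493.9
top front 356 23 [5.38131e+02 5.94820e+01 1.40000e-01] zdev -8.04 cost 512.7 fixz [5.25427e+02 1.92000e-01] 2231.8
top mid 452 17 [6.17978e+02 1.00205e+02 1.28000e-01] zdev 41.17 cost 2154.6 fixz [6.19951e+02 1.37000e-01] 5038.0
top mid 452 20 [6.25078e+02 7.03690e+01 1.47000e-01] zdev 7.09 cost 538.1 fixz [6.22717e+02 1.38000e-01] 2145.2
top mid 452 23 [6.25979e+02 6.68100e+01 1.44000e-01] zdev -0.71 cost 542.5 fixz [6.26159e+02 1.44000e-01] 565.6
top back 297 17 [7.04511e+02 5.83710e+01 1.48000e-01] zdev -0.67 cost 342.8 fixz [7.04833e+02 1.51000e-01] 357.7
top back 297 20 [7.05363e+02 5.50850e+01 1.48000e-01] zdev -8.19 cost 365.0 fixz [6.85528e+02 1.73000e-01] 1722.3
top back 297 23 [7.06159e+02 5.19100e+01 1.49000e-01] zdev -15.61 cost 387.2 fixz [706.026   0.887] 2433.5
top green top pts [ 507.  -143.    75.6] 32 range [[483.0, -150.0, 29.0], [527.0, -13
[... 842 characters left out ...]
dev 0.23 cost 751.1 fixz [6.26164e+02 1.45000e-01] 753.5
scene back 481 17 [7.04141e+02 5.90980e+01 1.33000e-01] zdev 0.06 cost 960.4 fixz [7.04188e+02 1.33000e-01] 960.6
scene back 481 20 [7.02373e+02 5.63200e+01 1.33000e-01] zdev -6.96 cost 921.7 fixz [6.96604e+02 1.32000e-01] 1559.7
scene back 481 23 [7.00612e+02 5.36310e+01 1.33000e-01] zdev -13.89 cost 887.8 fixz [6.90869e+02 1.38000e-01] 2061.2
scene green top pts [ 513.  -146.7   75.1] 77 range [[496.0, -155.0, 22.0], [537.0, -138.0, 79.0]]
scene blue top pts [ 530.  -234.5   72.5] 77 range [[515.0, -243.0, 19.0], [551.0, -225.0, 77.0]]
scene orange top pts [ 550.5 -326.    74. ] 91 range [[533.0, -335.0, 19.0], [571.0, -317.0, 77.0]]
```

Request:
servo_tool(
  targets=[
    [0,0,0,0,0,0.183,60],
    [0,0,0,0,0,0.183,60],
    [0,0,0,0,0,0.183,60],
    [0,0,0,0,0,0.183,60],
    [0,0,0,0,0,0.183,60],
    [0,0,0,0,0,0.183,60],
    [-58,10.8,2,0,0,0,60],
    [-58,10.8,2,0,0,0,60],
    [-58,10.8,2,0,0,0,60],
    [-58,10.8,2,0,0,0,60],
    [-58,10.8,2,0,0,0,60],
    [-58,10.8,2,0,0,0,60],
  ],
)

```text
t: 1.65
position: [300.5, 272.9, 229.7]
tcp_rot: [[-0.202, 0.979, 0.0], [0.979, 0.202, 0.0], [0.0, 0.0, -1.0]]
wrist_force: [0.8, 0.4, 0.4]
opening: 59.8
```

Request:
servo_tool(
  targets=[
    [-58,10.8,2,0,0,0,60],
    [-58,10.8,2,0,0,0,60],
    [-58,10.8,2,0,0,0,60],
    [-58,10.8,2,0,0,0,60],
    [-58,10.8,2,0,0,0,60],
    [-58,10.8,2,0,0,0,60],
    [-58,10.8,2,0,0,0,60],
    [-58,10.8,2,0,0,0,60],
    [-58,10.8,2,0,0,0,60],
    [-58,10.8,2,0,0,0,60],
    [0,0,0,0,0,0,60],
    [0,0,0,0,0,0,60],
  ],
)

```text
t: 3.15
position: [522.2, -271.3, 209.0]
tcp_rot: [[-0.201, 0.98, -0.001], [0.98, 0.201, 0.001], [0.001, -0.001, -1.0]]
wrist_force: [-0.9, -0.0, 0.1]
opening: 60.2
```

Run:
```python
from plant import arm
import cv2,pickle,numpy as np
im=arm.get_image("wrist");pickle.dump(im,open("w1.pkl","wb"))
cv2.imwrite("pics/w1.png",im["img"][:,:,::-1])
R=cv2.Rodrigues(np.array(im["rvec"]))[0]
s=arm.state();print(s["t"],s["position"].round(1),s["tcp_rot"].round(3),s["joint_pos"].round(2),"cam",(-R.T@im["tvec"]).round(1),R.round(2))
print(s["wrist_force"],np.nanpercentile(im["depth"],[0,50,100]))
```

```text
3.2 [ 522.1 -270.8  209.2] [[-0.202  0.979 -0.001]
 [ 0.979  0.202  0.001]
 [ 0.001 -0.001 -1.   ]] [-0.5   0.41  1.74  0.    1.   -0.7 ] cam [ 506.7 -201.7  351.1] [[ 0.98  0.2  -0.  ]
 [ 0.19 -0.95  0.26]
 [ 0.05 -0.26 -0.97]]
[0.02118214 1.19642501 0.49927036] [   0.          312.98649597 1158.95251465]
```

View pics/w1.png

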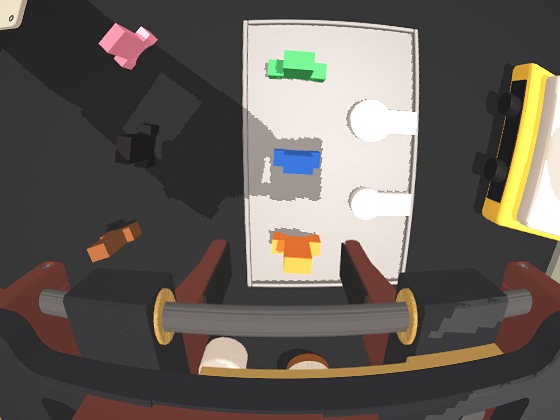

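The wrist view shows orange in the tray at (297,250), blue at (297,160), green at (297,67), with the brown, black and pink look-alikes outside the tray at left. Next I'll locate orange precisely.

```bash
cat >> h.py <<'E'
def wcloud(im):
    R=cv2.Rodrigues(np.array(im["rvec"],float))[0];t=np.array(im["tvec"],float)
    h,w=im["depth"].shape
    v,u=np.mgrid[:h,:w].astype(float)
    a=(u-im["cx"])/im["fx"];b=(v-im["cy"])/im["fy"];th=np.hypot(a,b);k=np.tan(th)/np.maximum(th,1e-9)
    d=im["depth"].astype(float)
    W=(np.stack([a*k*d,b*k*d,d],-1)-t)@R
    W[d<=0]=np.nan
    return W
E
python3 - <<'E'
from h import *
im=pickle.load(open("w1.pkl","rb"));W=wcloud(im);hsv=cv2.cvtColor(im["img"],cv2.COLOR_RGB2HSV)
print("tray floor z",np.nanmedian(W[100:130,300:340,2]))
yaw=np.arctan2(.202,.979);c,s=np.cos(yaw),np.sin(yaw)
for n,(lo,hi),x0 in [("green",(45,85),200),("blue",(100,125),200),("orange",(5,24),260)]:
    m=(hsv[...,0]>=lo)&(hsv[...,0]<=hi)&(hsv[...,1]>100)
    m[:, :x0]=0; m[:,340:]=0;m[290:]=0
    P=W[m];top=P[P[:,2]>68]; 
    print(n,len(P),len(top),"tab top centre",np.nanmedian(top,0).round(1))
    if len(top)>20:
        # minAreaRect of top
        r=cv2.minAreaRect(top[:,:2].astype(np.float32));print(" rect",r)
    f=P[(P[:,2]>10)&(P[:,2]<25)]
    L=P@np.array([c,s,0]);print(" along tool-y range",np.nanpercentile(L,[1,99]).round(1),"tcp",522.1*c-270.8*s)
E
```

```text
tray floor z 4.044682529227691
green 1341 589 tab top centre [ 506.7 -145.6   75.5]
 rect ((506.82366943359375, -145.0159149169922), (26.02484893798828, 16.238788604736328), 8.011220932006836)
 along tool-y range [439.4 494.2] tcp 456.6067015767873
blue 977 539 tab top centre [ 524.4 -232.8   72.4]
 rect ((524.3916625976562, -233.05648803710938), (25.42839241027832, 15.64673900604248), 8.634320259094238)
 along tool-y range [444.2 489.2] tcp 456.6067015767873
orange 1295 430 tab top centre [ 543.3 -324.3   73.9]
 rect ((543.5266723632812, -325.08135986328125), (25.341079711914062, 16.87486457824707), 8.198738098144531)
 along tool-y range [441.5 491.6] tcp 456.6067015767873
```

Run:
```python
from h import *
im=pickle.load(open("w1.pkl","rb"))
cv2.imwrite("pics/w1c.png",cv2.resize(im["img"][215:290,230:370],None,fx=5,fy=5,interpolation=2)[:,:,::-1])
```

```text
(no output)
```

View pics/w1c.png

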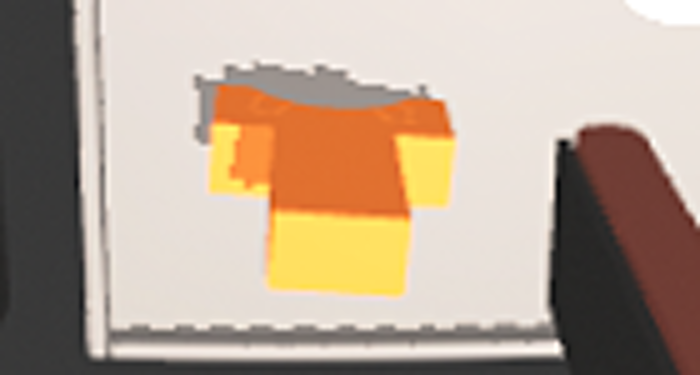

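Request:
servo_tool(
  targets=[
    [-28.3,6.5,20,0,0,0.055,60],
    [-28.3,6.6,20,0,0,0,60],
    [0,0,35,0,0,0,60],
    [0,0,30,0,0,0,60],
    [0,0,20,0,0,0,60],
    [0,0,0,0,0,0,60],
  ],
)

```text
t: 3.95
position: [544.9, -323.8, 83.6]
tcp_rot: [[-0.149, 0.989, -0.002], [0.989, 0.149, 0.002], [0.002, -0.002, -1.0]]
wrist_force: [-0.2, 0.1, 0.2]
opening: 60.0
```

Run:
```python
from plant import arm
import cv2,pickle,numpy as np
im=arm.get_image("wrist");cv2.imwrite("pics/w2.png",im["img"][:,:,::-1])
s=arm.state();print(s["t"],s["position"].round(1),s["tcp_rot"].round(3),s["wrist_force"])
```

```text
4.0 [ 545.7 -324.4   84.8] [[-0.148  0.989 -0.001]
 [ 0.989  0.148  0.   ]
 [ 0.    -0.    -1.   ]] [ 0.5065846   0.2852304  -0.00267049]
```

View pics/w2.png

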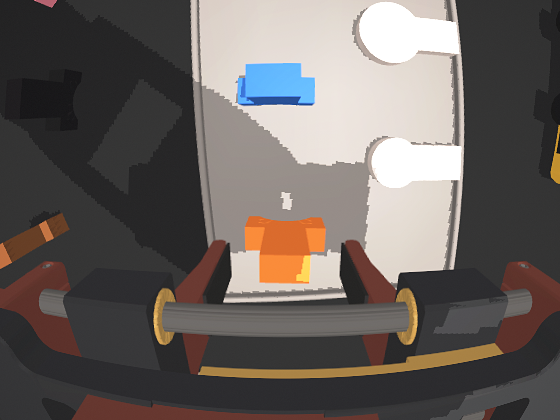

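Orange's tab (285,268) is centred and square between the fingers (mid ≈ 286). I'll descend and grip.

Request:
servo_tool(
  targets=[
    [0,0,20,0,0,0,60],
    [0,0,9,0,0,0,60],
    [0,0,0,0,0,0,40],
    [0,0,0,0,0,0,20],
    [0,0,0,0,0,0,15],
    [0,0,0,0,0,0,15],
    [0,0,0,0,0,0,15],
    [0,0,0,0,0,0,15],
  ],
  force=20,
)

```text
t: 5.0
position: [545.8, -325.3, 56.0]
tcp_rot: [[-0.148, 0.989, 0.0], [0.989, 0.148, -0.0], [-0.0, 0.0, -1.0]]
wrist_force: [-1.4, -0.3, 3.7]
opening: 26.1
```

Request:
servo_tool(
  targets=[
    [0,0,-20,0,0,0,15],
    [0,0,-45,0,0,0,15],
    [0,0,-45,0,0,0,15],
    [0,0,-24,0,0,0.1475,15],
    [0,0,0,0,0,0.1475,15],
  ],
)

```text
t: 5.62
position: [547.0, -325.8, 193.6]
tcp_rot: [[0.151, 0.988, 0.005], [0.988, -0.151, -0.003], [-0.002, 0.005, -1.0]]
wrist_force: [-0.2, -0.2, -1.4]
opening: 26.2
```

Request:
servo_tool(
  targets=[
    [45,-7.4,0,0,0,0,15],
    [55,-9,0,0,0,0,15],
    [55,-9,0,0,0,0,15],
    [55,-9,0,0,0,0,15],
    [55,-9,0,0,0,0,15],
    [55,-9,0,0,0,0,15],
    [55,-9,0,0,0,0,15],
    [50,-8,0,0,0,0,15],
    [43,-7,0,0,0,0,15],
    [30,-5,0,0,0,0,15],
    [0,0,0,0,0,0,15],
    [0,0,0,0,0,0,15],
  ],
)

```text
t: 7.12
position: [537.9, 178.9, 190.1]
tcp_rot: [[0.146, 0.989, 0.0], [0.989, -0.146, -0.0], [-0.0, 0.0, -1.0]]
wrist_force: [-0.2, 0.1, -1.1]
opening: 25.7
```

Run:
```python
from plant import arm
import cv2,pickle,numpy as np
im=arm.get_image("wrist");cv2.imwrite("pics/w3.png",im["img"][:,:,::-1]);pickle.dump(im,open("w3.pkl","wb"))
s=arm.state();print(s["t"],s["position"].round(2),s["tcp_rot"].round(4),s["wrist_force"],s["wrist_torque"],s["opening"])
```

```text
7.175 [537.99 178.52 190.01] [[ 1.470e-01  9.891e-01  0.000e+00]
 [ 9.891e-01 -1.470e-01 -2.000e-04]
 [-2.000e-04  1.000e-04 -1.000e+00]] [-0.56032022  0.08760066 -1.85592333] [-0.06352805  0.06239084 -0.05517055] 25.898415767474063
```

View pics/w3.png

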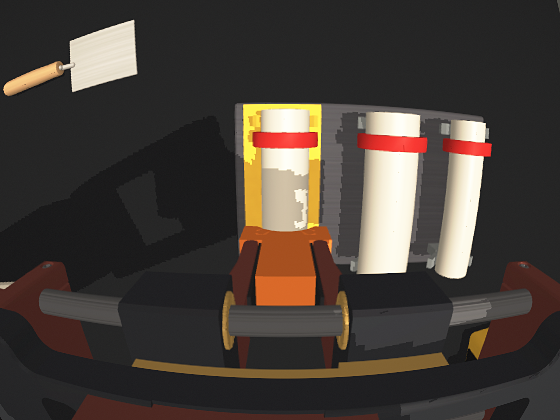

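The wrist view shows the orange gauge (285,265) held square above the front tube, with the collar at (285,139). I'll fit the tube axis, the collar face and the gauge's in-hand position from this image's depth.

Run:
```python
from h import *
from scipy.optimize import least_squares
im=pickle.load(open("w3.pkl","rb"));W=wcloud(im);hsv=cv2.cvtColor(im["img"],cv2.COLOR_RGB2HSV)
tcp=np.array([537.99,178.52,190.0]);X=np.array([.147,.989,0]);Y=np.array([.989,-.147,0])
L=np.stack([(W-tcp)@X,(W-tcp)@Y,W[...,2]],-1) # tool x (=rack y), tool y(=rack x), world z
v,u=np.mgrid[:420,:560]
white=(hsv[...,1]<70)&(hsv[...,2]>100)
m=white&(u>255)&(u<318)&(v>105)&(v<228)&(L[...,2]>60)
P=L[m];print(len(P),np.percentile(P,[1,50,99],axis=0).round(1).tolist())
for R in (17,20,23):
    def f(p):
        dy=p[0]+p[2]*(P[:,0]-40);return np.hypot(P[:,1]-dy,P[:,2]-p[1])-R
    r=least_squares(f,[0,35+1.414*R,0],loss="soft_l1");print(R,r.x.round(3),"zdev",round(r.x[1]-35-1.414*R,2),round(r.cost,1))
red=((hsv[...,0]<5)|(hsv[...,0]>175))&(hsv[...,1]>120)&(u>245)&(u<325)&(v>120)&(v<160)&(L[...,2]>60)
C=L[red];print("collar x range",np.percentile(C[:,0],[2,50,98]).round(1),"y",np.percentile(C[:,1],[2,50,98]).round(1),"ztop",np.percentile(C[:,2],98))
o=(hsv[...,0]>5)&(hsv[...,0]<24)&(hsv[...,1]>100)&(v>220)&(v<310)&(u>235)&(u<340)&(L[...,2]>120)
G=L[o];print("gauge",len(G),np.percentile(G,[1,50,99],axis=0).round(1).tolist())
t=G[G[:,2]>np.percentile(G[:,2],99)-4];print("top",len(t),np.percentile(t,[1,50,99],axis=0).round(1).tolist(),cv2.minAreaRect(t[:,:2].astype(np.float32)))
sh=G[(G[:,2]>150)&(G[:,2]<170)];print("shoulder",len(sh),np.percentile(sh,[1,50,99],axis=0).round(1).tolist())
lo=G[G[:,2]<163];print("low",np.percentile(lo,[1,50,99],axis=0).round(1).tolist())
```

```text
4685 [[-10.9, -20.1, 68.5], [31.1, -1.3, 79.9], [82.6, 17.0, 83.3]]
17 [-1.4550e+00  6.5645e+01 -1.0000e-03] zdev 6.61 1426.0
20 [-1.4370e+00  6.2162e+01 -3.0000e-03] zdev -1.12 635.3
23 [-1.3740e+00  5.8734e+01 -5.0000e-03] zdev -8.79 1216.5
collar x range [54.3 59.6 65.4] y [-25.8  -2.   22.5] ztop 89.67626649830763
gauge 4995 [[-5.5, -26.0, 140.9], [8.6, -1.3, 197.0], [11.3, 23.3, 211.0]]
top 1836 [[-5.7, -14.2, 207.1], [2.1, -0.9, 208.1], [28.0, 12.4, 259.8]] ((11.526519775390625, 0.8901214599609375), (33.457794189453125, 36.435855865478516), 84.23667907714844)
shoulder 1021 [[3.9, -26.8, 150.1], [8.8, -1.3, 160.1], [9.4, 24.1, 169.7]]
low [[5.4, -26.7, 138.5], [8.8, -1.9, 154.0], [9.3, 24.1, 162.9]]
```

Request:
servo_tool(
  targets=[
    [0,0,30,0,0,0,15],
    [0,0,20,0,0,0,15],
    [0,0,8,0,0,0,15],
    [0,0,0,0,0,0,15],
    [0,0,0,0,0,0,15],
  ],
)

```text
t: 7.8
position: [538.7, 179.3, 132.5]
tcp_rot: [[0.147, 0.989, 0.001], [0.989, -0.147, 0.0], [0.001, 0.001, -1.0]]
wrist_force: [-0.2, -0.1, -1.5]
opening: 26.1
```

Run:
```python
from plant import arm
import cv2,numpy as np
im=arm.get_image("wrist");cv2.imwrite("pics/w4.png",im["img"][:,:,::-1])
sc=arm.get_image("scene");cv2.imwrite("pics/s4.png",cv2.resize(sc["img"][140:260,290:430],None,fx=5,fy=5,interpolation=2)[:,:,::-1])
s=arm.state();print(s["t"],s["position"].round(2),s["tcp_rot"].round(4)[:2,:2],s["wrist_force"].round(2),s["wrist_torque"].round(3))
```

```text
7.9 [538.64 179.44 132.52] [[ 0.1466  0.9892]
 [ 0.9892 -0.1466]] [-0.06 -0.31 -2.24] [-0.107  0.022  0.027]
```

View pics/s4.png

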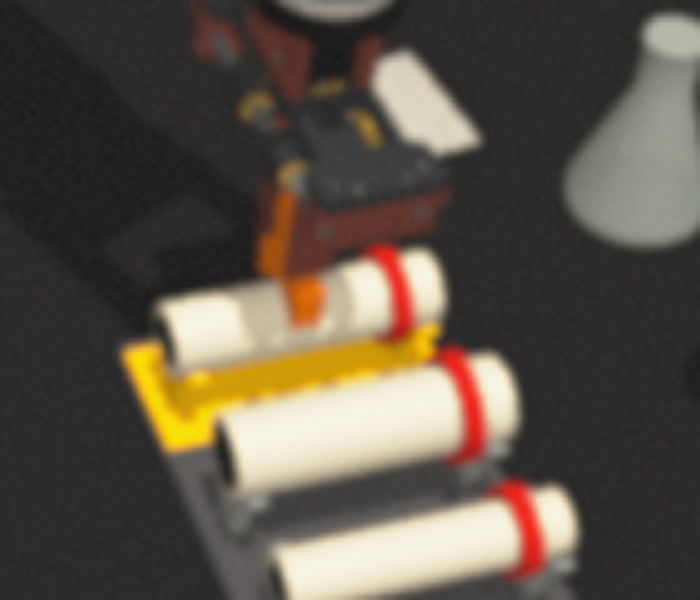

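Request:
servo_tool(
  targets=[
    [0,0,2,0,0,0,15],
    [0,0,1.5,0,0,0,15],
    [0,0,1,0,0,0,15],
    [0,0,0.5,0,0,0,15],
    [0,0,0,0,0,0,15],
  ],
)

```text
t: 8.52
position: [538.1, 179.4, 126.6]
tcp_rot: [[0.146, 0.989, -0.0], [0.989, -0.146, -0.0], [-0.0, -0.0, -1.0]]
wrist_force: [-0.8, 1.0, -1.4]
opening: 25.9
```

Request:
servo_tool(
  targets=[
    [0,0,0.5,0,0,0,15],
    [0,0,0.5,0,0,0,15],
    [0,0,0,0,0,0,15],
  ],
)

```text
t: 8.9
position: [538.1, 179.4, 125.6]
tcp_rot: [[0.146, 0.989, -0.0], [0.989, -0.146, -0.0], [-0.0, -0.0, -1.0]]
wrist_force: [-0.3, 0.2, -1.7]
opening: 26.0
```

Request:
servo_tool(
  targets=[
    [0,0,0.5,0,0,0,15],
    [0,0,0,0,0,0,15],
  ],
)

```text
t: 9.15
position: [538.1, 179.4, 125.2]
tcp_rot: [[0.146, 0.989, -0.0], [0.989, -0.146, -0.0], [-0.0, -0.0, -1.0]]
wrist_force: [-0.7, 0.0, -2.2]
opening: 26.5
```

Request:
servo_tool(
  targets=[
    [0,0,0.5,0,0,0,15],
    [0,0,0,0,0,0,15],
  ],
)

```text
t: 9.4
position: [538.1, 179.4, 124.7]
tcp_rot: [[0.147, 0.989, -0.0], [0.989, -0.147, 0.0], [0.0, -0.0, -1.0]]
wrist_force: [0.6, 0.1, -1.3]
opening: 25.9
```

Request:
servo_tool(
  targets=[
    [0,0,0.5,0,0,0,15],
    [0,0,0,0,0,0,15],
  ],
)

```text
t: 9.65
position: [537.9, 179.4, 124.3]
tcp_rot: [[0.147, 0.989, -0.0], [0.989, -0.147, 0.0], [-0.0, -0.0, -1.0]]
wrist_force: [-2.0, 0.8, 1.6]
opening: 25.8
```

Request:
servo_tool(
  targets=[
    [0,0,0.5,0,0,0,15],
    [0,0,0,0,0,0,15],
  ],
)

```text
t: 9.9
position: [538.0, 179.5, 124.3]
tcp_rot: [[0.146, 0.989, -0.0], [0.989, -0.146, 0.0], [0.0, -0.0, -1.0]]
wrist_force: [-2.3, -0.4, 7.0]
opening: 25.5
```

Contact came at TCP z = 124.3 (124.8 expected for a full seat of the R20 gauge). I'll centre it laterally, ease the press, and hold.

Request:
servo_tool(
  targets=[
    [0,-0.2,-0.1,0,0,0,15],
    [0,0,0,0,0,0,15],
    [0,0,0,0,0,0,15],
  ],
)

```text
t: 10.28
position: [537.9, 179.5, 124.3]
tcp_rot: [[0.146, 0.989, 0.0], [0.989, -0.146, 0.0], [0.0, 0.0, -1.0]]
wrist_force: [-3.2, 1.1, 6.2]
opening: 25.8
```

Run:
```python
from plant import arm
import cv2,numpy as np,pickle
im=arm.get_image("wrist");cv2.imwrite("pics/w5.png",im["img"][:,:,::-1]);pickle.dump(im,open("w5.pkl","wb"))
for i in range(3):
    sc=arm.get_image("scene");s=arm.state();print(s["t"],s["position"].round(2),s["wrist_force"].round(2),s["wrist_torque"].round(3))
cv2.imwrite("pics/s5.png",cv2.resize(sc["img"][140:260,290:430],None,fx=5,fy=5,interpolation=2)[:,:,::-1])
```

```text
10.375 [537.91 179.46 124.24] [-2.65  0.02  6.72] [-0.149  0.785 -0.029]
10.425 [537.88 179.46 124.26] [-2.8  -0.07  6.42] [-0.069  0.764  0.027]
10.475 [537.9  179.48 124.24] [-2.78 -0.23  5.57] [-0.085  0.731  0.022]
```

View pics/w5.png

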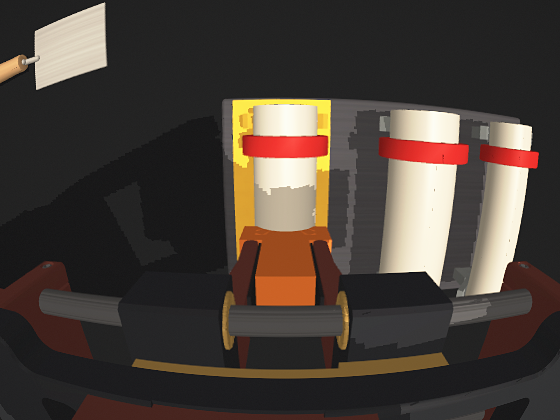

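Seated squarely with a light press of about 7 N and a small sideways force. Now I'll slide towards the collar while trimming sideways.

Request:
servo_tool(
  targets=[
    [1,-0.3,0,0,0,0,15],
    [3,0,0,0,0,0,15],
    [3,0,0,0,0,0,15],
    [3,0,0,0,0,0,15],
    [0,0,0,0,0,0,15],
  ],
)

```text
t: 11.1
position: [539.0, 189.0, 124.1]
tcp_rot: [[0.146, 0.989, -0.0], [0.989, -0.146, -0.001], [-0.001, 0.0, -1.0]]
wrist_force: [-2.8, -2.6, 4.8]
opening: 25.8
```

Request:
servo_tool(
  targets=[
    [3,-0.3,0,0,0,0,15],
    [3,0,0,0,0,0,15],
    [3,0,0,0,0,0,15],
    [3,0,0,0,0,0,15],
    [0,0,0,0,0,0,15],
  ],
)

```text
t: 11.72
position: [540.8, 201.2, 124.1]
tcp_rot: [[0.146, 0.989, 0.001], [0.989, -0.146, -0.0], [-0.0, 0.001, -1.0]]
wrist_force: [-2.5, -2.3, 5.7]
opening: 26.0
```

Request:
servo_tool(
  targets=[
    [2,-0.2,0,0,0,0,15],
    [2,0,0,0,0,0,15],
    [2,0,0,0,0,0,15],
    [2,0,0,0,0,0,15],
    [2,0,0,0,0,0,15],
    [2,0,0,0,0,0,15],
    [2,0,0,0,0,0,15],
    [0,0,0,0,0,0,15],
  ],
)

```text
t: 12.72
position: [542.9, 215.2, 124.1]
tcp_rot: [[0.146, 0.989, 0.001], [0.989, -0.146, -0.0], [0.0, 0.001, -1.0]]
wrist_force: [-1.4, -3.6, 4.9]
opening: 25.9
```

Run:
```python
from plant import arm
import cv2,numpy as np,pickle
im=arm.get_image("wrist");cv2.imwrite("pics/w6.png",im["img"][:,:,::-1]);pickle.dump(im,open("w6.pkl","wb"))
s=arm.state();print(s["t"],s["position"].round(2),s["wrist_force"].round(2),s["wrist_torque"].round(3))
from h import *
W=wcloud(im);hsv=cv2.cvtColor(im["img"],cv2.COLOR_RGB2HSV);tcp=s["position"];X=np.array([.146,.989,0]);Y=np.array([.989,-.146,0])
L=np.stack([(W-tcp)@X,(W-tcp)@Y,W[...,2]],-1);v,u=np.mgrid[:420,:560]
red=((hsv[...,0]<4)|(hsv[...,0]>175))&(hsv[...,1]>120)&(u>225)&(u<345)&(v>120)&(v<225)&(L[...,2]>60)&(L[...,2]<100)
C=L[red];print(len(C),"collar x",np.percentile(C[:,0],[2,50,98]).round(1))
```

```text
12.775 [542.89 215.17 124.09] [-0.46 -2.51  5.48] [-0.558  0.184  0.01 ]
1858 collar x [17.3 24.  28.8]
```

View pics/w6.png

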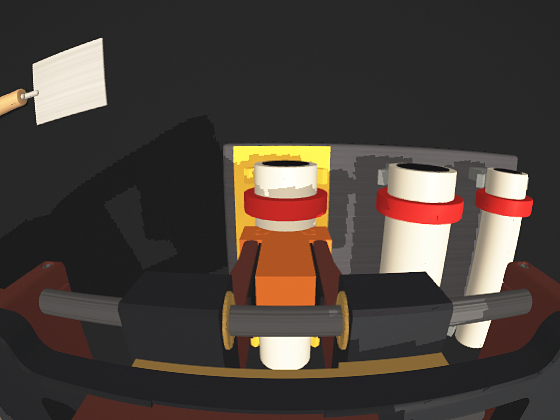

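About 7.6 mm remains, lateral force is near zero, and it is still pressed.

Request:
servo_tool(
  targets=[
    [1,0,0,0,0,0,15],
    [1,0,0,0,0,0,15],
    [1,0,0,0,0,0,15],
    [1,0,0,0,0,0,15],
    [1,0,0,0,0,0,15],
    [1,0,0,0,0,0,15],
    [0,0,0,0,0,0,15],
  ],
)

```text
t: 13.65
position: [543.8, 221.0, 124.1]
tcp_rot: [[0.146, 0.989, 0.001], [0.989, -0.146, -0.0], [-0.0, 0.001, -1.0]]
wrist_force: [-1.3, -3.4, 5.9]
opening: 26.0
```

Request:
servo_tool(
  targets=[
    [0.5,0,0,0,0,0,15],
    [0.5,0,0,0,0,0,15],
    [0,0,0,0,0,0,15],
  ],
)

```text
t: 14.02
position: [543.9, 221.9, 124.1]
tcp_rot: [[0.146, 0.989, 0.001], [0.989, -0.146, -0.0], [-0.0, 0.001, -1.0]]
wrist_force: [-0.2, -2.7, 5.8]
opening: 26.2
```

Request:
servo_tool(
  targets=[
    [0.4,0,0,0,0,0,15],
    [0.4,0,0,0,0,0,15],
    [0,0,0,0,0,0,15],
  ],
)

```text
t: 14.4
position: [544.0, 222.7, 124.1]
tcp_rot: [[0.146, 0.989, 0.001], [0.989, -0.146, -0.0], [-0.0, 0.001, -1.0]]
wrist_force: [0.0, -3.4, 6.2]
opening: 25.7
```

Request:
servo_tool(
  targets=[
    [0.4,0,0,0,0,0,15],
    [0.4,0,0,0,0,0,15],
    [0,0,0,0,0,0,15],
  ],
)

```text
t: 14.78
position: [544.1, 223.3, 124.1]
tcp_rot: [[0.146, 0.989, 0.001], [0.989, -0.146, -0.001], [-0.0, 0.001, -1.0]]
wrist_force: [-0.1, -5.1, 5.2]
opening: 26.0
```

Request:
servo_tool(
  targets=[
    [0.4,0,0,0,0,0,15],
    [0,0,0,0,0,0,15],
  ],
)

```text
t: 15.02
position: [544.1, 223.4, 124.1]
tcp_rot: [[0.146, 0.989, 0.001], [0.989, -0.146, -0.001], [-0.001, 0.001, -1.0]]
wrist_force: [-0.2, -6.0, 6.4]
opening: 26.1
```

Run:
```python
from plant import arm
import cv2,numpy as np,pickle
im=arm.get_image("wrist");cv2.imwrite("pics/w7.png",cv2.resize(im["img"][130:300,200:370],None,fx=3.5,fy=3.5,interpolation=2)[:,:,::-1])
sc=arm.get_image("scene");cv2.imwrite("pics/s7.png",cv2.resize(sc["img"][160:250,310:420],None,fx=6,fy=6,interpolation=2)[:,:,::-1])
s=arm.state();print(s["t"],s["position"].round(2),s["wrist_force"].round(2),s["wrist_torque"].round(3))
```

```text
15.125 [544.12 223.42 124.1 ] [-0.61 -6.19  5.57] [-1.175  0.166 -0.008]
```

View pics/w7.png

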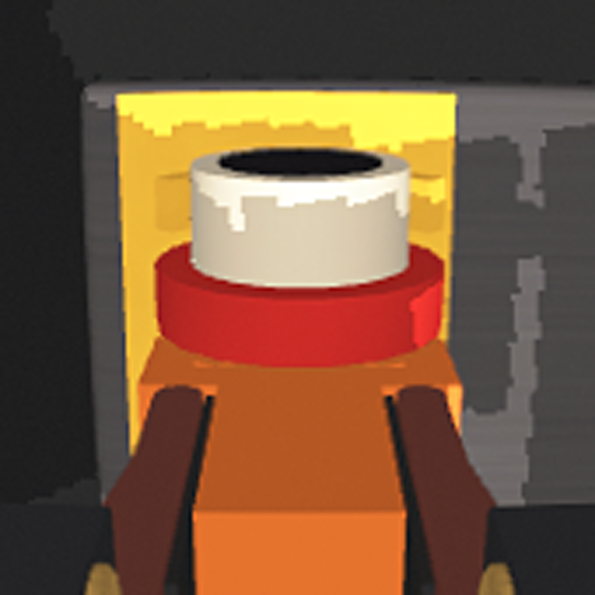

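View pics/s7.png

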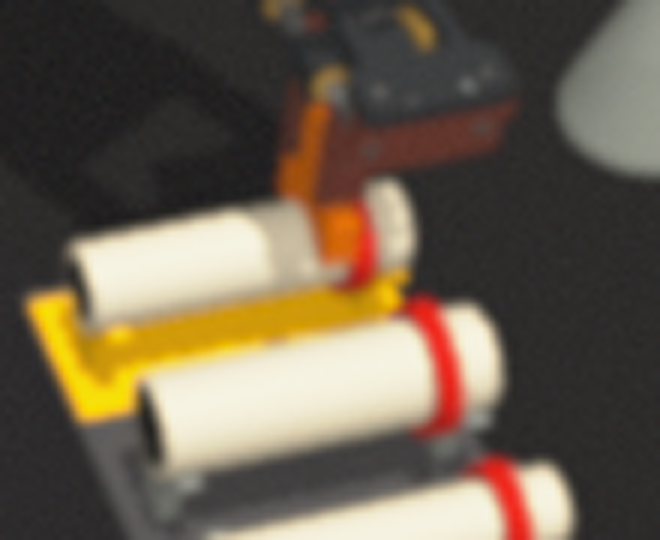

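The gauge is against the collar: the TCP has stalled and the axial force rose to about 6 N. I'll relax the press and release.

Request:
servo_tool(
  targets=[
    [-0.2,0,-0.4,0,0,0,15],
    [0,0,0,0,0,0,15],
    [0,0,0,0,0,0,30],
    [0,0,0,0,0,0,36],
    [0,0,0,0,0,0,44],
    [0,0,0,0,0,0,50],
    [0,0,0,0,0,0,50],
  ],
)

```text
t: 16.0
position: [543.7, 223.9, 124.2]
tcp_rot: [[0.146, 0.989, -0.0], [0.989, -0.146, 0.0], [0.0, -0.0, -1.0]]
wrist_force: [0.5, 0.6, -0.4]
opening: 49.8
```

Request:
servo_tool(
  targets=[
    [0,0,-10,0,0,0,50],
    [0,0,-30,0,0,0,50],
    [0,0,-50,0,0,0,50],
    [0,0,-50,0,0,0,50],
    [-50,0,-10,0,0,0,50],
    [-50,0,0,0,0,0,50],
    [-30,0,0,0,0,0,50],
    [0,0,0,0,0,0,50],
    [0,0,0,0,0,0,50],
  ],
)

```text
t: 17.12
position: [525.0, 95.8, 274.7]
tcp_rot: [[0.147, 0.989, 0.001], [0.989, -0.147, 0.001], [0.001, 0.001, -1.0]]
wrist_force: [-0.3, 0.9, -0.1]
opening: 50.1
```

Run:
```python
from plant import arm
import pickle
from h import *
im=arm.get_image("wrist");cv2.imwrite("pics/w8.png",im["img"][:,:,::-1])
sc=arm.get_image("scene");cv2.imwrite("pics/s8.png",sc["img"][:,:,::-1]);tp=arm.get_image("top")
s=arm.state();print(s["t"],s["position"].round(2),s["wrist_force"].round(2),s["opening"])
o=np.array([538.3,184.5,0]);X=np.array([.146,.989,0]);Y=np.array([.989,-.146,0])
for n,i,W in (("w",im,wcloud(im)),("s",sc,cloud(sc)),("t",tp,cloud(tp))):
    hsv=cv2.cvtColor(i["img"],cv2.COLOR_RGB2HSV)
    L=np.stack([(W-o)@Y,(W-o)@X,W[...,2]],-1)
    near=(abs(L[...,0])<45)&(abs(L[...,1]-40)<45)&(L[...,2]>60)&(L[...,2]<160)
    org=near&(hsv[...,0]>5)&(hsv[...,0]<24)&(hsv[...,1]>100)
    red=near&((hsv[...,0]<5)|(hsv[...,0]>175))&(hsv[...,1]>120)
    for m,k in((org,"gauge"),(red,"collar")):
        if m.sum()>10:print(n,k,m.sum(),np.percentile(L[m],[2,50,98],axis=0).round(1).tolist())
    t=org&(L[...,2]>138)
    if t.sum()>10: print(" top",np.percentile(L[t],[2,50,98],axis=0).round(1).tolist())
    t=org&(L[...,2]<96)
    if t.sum()>10: print(" body",np.percentile(L[t],[2,50,98],axis=0).round(1).tolist())
```

```text
17.275 [524.82  96.27 274.23] [ 0.12  0.18 -0.3 ] 50.21204821331427
w gauge 1337 [[-25.3, 31.2, 74.3], [-1.1, 36.5, 125.5], [23.2, 52.3, 143.3]]
w collar 102 [[-26.3, 51.9, 68.6], [-17.2, 55.4, 80.5], [24.0, 58.7, 83.9]]
 top [[-13.6, 31.8, 138.5], [-1.1, 39.1, 142.1], [11.3, 47.2, 143.7]]
 body [[-26.0, 31.1, 64.4], [-0.6, 32.0, 83.6], [24.3, 69.1, 96.0]]
s gauge 287 [[-21.5, 29.0, 69.1], [10.9, 35.4, 107.3], [27.9, 59.2, 144.4]]
s collar 21 [[19.9, 47.4, 62.9], [25.0, 51.9, 71.6], [29.6, 57.3, 84.1]]
 top [[-12.1, 29.8, 139.0], [1.3, 37.8, 142.4], [14.2, 46.6, 144.7]]
 body [[-23.2, 29.2, 63.3], [21.0, 37.6, 85.5], [28.1, 63.7, 95.1]]
```

View pics/w8.png

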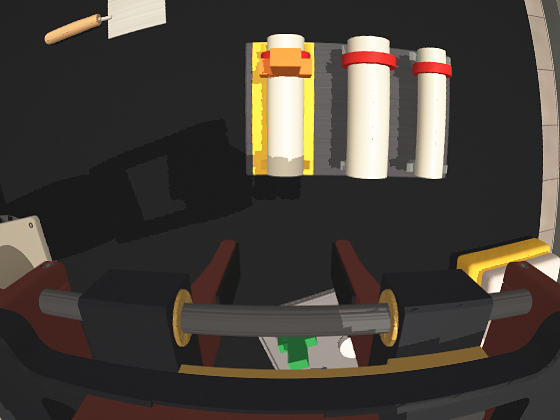

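View pics/s8.png

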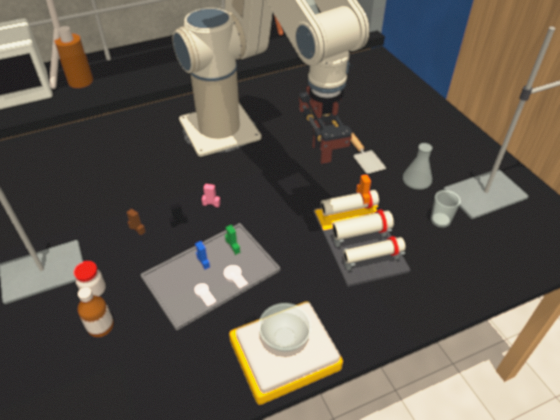

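Tab top is at z = 143.3 mm, exactly the expected seated height, and the gauge is upright and against the collar. Blue and green stand untouched in the tray, and the robot is clear. I'll hand it in.

```bash
python3 -c "
from plant import arm
print(arm.job_done())"
```

```text
the job is handed in; nothing more can be done
None
```

The orange gauge (R 20 mm) fits the front tube. It is now sitting upright against the red collar, released, and the job was handed in at about 17 s. The hand-in gave no verdict.

- **Choosing the gauge:** I picked orange from the depth images rather than by touching all three. Cylinder fits and collar heights from all three cameras gave R 20 for the front tube, and R 23 and R 17 for the other two. Blue and green were never moved. I made no separate rocking test; orange's seating height is what confirmed the fit.
- **Seating and sliding:** It touched down at TCP z = 124.3 mm, against 124.8 mm expected for a full seat. I pressed it at about 7–8 N near mid-tube, then slid it about 45 mm while pressed. I stopped when the TCP stalled and the axial force rose to about 6 N.
- **Sideways force:** There was a sideways force of 2–3 N at first, which I trimmed to about zero during the slide.
- **Last checks:**
  - The tab top was at z = 143.3 mm, exactly as expected when seated, and the gauge was upright.
  - From the depth image, its front face and the collar face agree to about 1 mm. The collar face was partly hidden, so the contact itself rests on the force reading.
  - In the last pictures blue and green stood in the tray and the bystanders looked unmoved. The gripper was clear.

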